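Put the utility knife away behind a child lock and push-to-open latch

ROBOT

A 7-joint arm with a two-finger parallel gripper is mounted at the origin on a cart in front of the work surface, level with it; the furniture and walls round the work are solid. World frame = base frame: x ahead of the robot, y to its left, z up, the work surface at z = 0. Lengths are in mm, angles in rad, forces in N, time in s.
With the tool pointing down it reaches from about 425 to 950 mm from the base axis. Payload 4.7 kg.
Tool frame: the origin (TCP) lies between the finger pads; the fingertips stand 19 mm ahead of it and the grasp point (between the pads) is the TCP; z points along the fingers, y is the line along which they close (so a half turn about z gives the same grasp; the last joint's range is limited). The gripper opens to 87 mm and grips with 3 to 60 N. Pads are 19 mm wide; open, the fingers measure 117 mm over their backs; the gripper's body (75 mm by 190 mm) begins 51 mm behind the grasp point.
Start: joints at [-0.029, 0.469, -0.049, 1.532, 0.024, 1.141, -0.082], TCP at [675.017, 0.045, 241.573] pointing down, gripper open.
Joint ranges: [-2.59, 2.59], [-0.33, 1.99], [-1.39, 1.29], [0.1, 2.45], [-1.04, 4.18], [0.21, 1.99], [-2.66, 2.66]. Speed limits (rad/s): [2.57, 2.57, 3.14, 3.14, 3.14, 3.14, 3.14].

INTERFACE

Orientations are given as a 3x3 rotation matrix whose columns are the frame's x, y, z axes.
In Python, from bench import ctrl, optics gives the robot as it stands. The module is installed in compiled form; this text tells all that it offers.
- The arm moves only by the tool play_rows, never from a script. Its argument "targets" is a list that holds one entry, the list of rows, each a list of 5 numbers: the opening, from -1 (shut) to 1 (fully open), then the shift along the tool's x, y, z in units of 0.025 m (1.0 is 0.025 m), then the turn about the tool's z in units of 30 degrees (1.0 is 30 degrees). A call has 1 to 10 rows; each row shifts and turns the commanded pose from where the row before left it, along the tool's axes as they then stand; what a row does not reach is not made up. A row lasts 1/12 s, in which the tool goes at most 41.7 mm and 7.16 degrees, less where a joint would pass 70% of its speed; a pose out of reach is approached as far as the arm can. A call with a number of a shift or a turn outside -1 to 1 is refused whole. A call with a gripper value outside its range is refused whole. The fingers move at their own pace and stop on an object; "grip_force" is the grip in N (left out, the last holds). Time passes only in rows, so rows that do not move let the fingers close. It gives the time, the measured TCP pose, the force, the opening and the grip force at its end, in the units of the state.
- ctrl.get_obs(): the state, without advancing time (a new reading comes with each control period).
- optics.capture(name): name is "scene" or "side" or "wrist"; returns a dict with "img" (480x640x3 uint8, red, green, blue), "camera_matrix" (3x3 intrinsics, pixels), "dist_coeffs" ([k1, k2, p1, p2, k3] as OpenCV has them; the pictures are not rectified), "R" (3x3) and "t" (3): a world point X has camera coordinates R X + t. Camera axes: x right, y down, z forward; pixel columns grow to the right and rows downward; lengths in mm; the calibration is good to about 2 mm. A picture is of the moment at which its call begins. There is no depth.
- ctrl.finish_job(): hands the job in; it is judged then, once.
The state is a dict: "clock": time; "joints": joint angles; "qd": joint speeds; "tau": joint torques, N m; "tcp_pos": TCP position; "tcp_rot": TCP orientation; "wrist_force": force on the tool from outside, world axes, zero at the start; "torque": the same for the moment, N m; "gripper_width": opening from 0.0 (shut) to 1.0 (fully open); "grip_force": force on a finger pad.
Only numpy, scipy, OpenCV 4.12 (cv2) and the standard library are available. Lean on these libraries where they do the work, as an engineer would, in place of code of your own. Each camera call takes 0.05 s, during which the arm holds its last target. There are 200 camera calls.

TASK

Put the utility knife away in the child-safe case: slide the child-lock tab out from under the button, then press the button so that the drawer springs open. Then draw the knife out of its slanted stand, lay it flat on the table with its thumb slider up and let go of it, then take it again round its middle and lay it in the drawer's bed, slider up. Push the drawer shut until it latches and slide the tab fully back under the button, leaving everything else on the table where it is.

Things in the scene. Friction and masses are not known exactly. Their poses are not given: they have to be found in the camera images.
- knife_case: Grey box 170 (x) x 200 (y) x 64 mm high, fixed. Origin: centre of its underside; z up; x from its front to its back, y to its left seen from the robot. Its front (-x side) is the plain front panel of the one drawer, with no handle, 8 mm proud (outer face at x = -93 mm). Button and lock tab are on top at mid depth. Keep 130 mm free before it for the drawer.
- button_top (a point): Top centre of the round black button (cap 30 mm wide, 9 thick, top 83 mm above the table, at x = -10, y = -32 mm in the case frame). Axes as the case's. Pressed straight down it travels 9 mm (3 N at the top, 6 N at the bottom); 4 to 5 mm down the latch lets go and the drawer springs out. With the tab's fork under the cap it stops hard after 2 mm.
- button (a joint): How far the button is down, m: 0 up, 0.009 fully down; springs back. It also dips about 6 mm by itself while the drawer latch snaps in, so the drawer can latch only with the tab slid aside.
- tab_grip (a point): Top centre of the child-lock tab's thumb grip: a grey ribbed block 24 mm (case x) x 14 mm (case y), standing 22 mm out of the flat tab, top 93.5 mm above the table. The tab lies on the case, 8 mm thick, between two guide strips 10 mm high, 48 mm apart over their outsides. Locked, the grip is 48 mm to the +y side of the button's axis. Axes as the case's.
- lock_tab (a joint): How far the tab is slid aside, m: 0 fully locked (fork under the button), 0.028 fully aside; it slides along the case's +y. The button is free from about 0.023. Friction 1.5 N; it stays where it is left.
- drawer (a joint): How far the drawer is out, m: 0 hard in, about 0.003 latched shut, 0.12 fully out; it slides along the case's -x. Unlatched, a spring drives it out (4 N when shut, 1.6 N when out). To latch it push it hard in (about 8 N near the end); let go, it stays.
- drawer_front (a point): Centre of the outer face of the drawer's front panel (196 mm wide, from 5 to 57 mm above the table, 8 thick); moves with the drawer. Axes as the case's. With the drawer out the panel is 62 mm before the bed's centre line and the edge of the case (64 mm high) 57 mm behind it.
- bed (a point): Centre of the bed in the drawer, where the middle of the knife's underside must lie; moves with the drawer; axes as the case's. The bed is a channel along y, 38 mm wide, 164 long, 17 mm above the table, its walls 21 mm higher. The middle 68 mm is cut away by a finger well across it (along x, 62 mm to either side of the centre), its floor 8 mm below the bed.
- knife: Utility knife, blade drawn in: 156 (x) x 32 (y) x 22 mm (z), about 0.12 kg, grey with black tail cap and aluminium nose (front 45 mm, 26 wide, 18 thick). Origin: centre of its underside, mid length, near its balance; x to the nose, z out of the face with the black thumb slider (4 mm proud of the 22). At first it stands nose down in the stand.
- knife_stand: Fixed wooden stand: foot 120 (x) x 80 x 12 mm, slanted holster. Origin: centre of the foot's underside. The knife slopes 55 degrees nose down to the stand's +x, tail to -x (about to the right), knife y along stand y, its origin at x = -28, z = 80 mm. The holster (48 mm wide) hides 94 mm; 62 mm of tail stick out. Draw it out 96 mm or more along its length. The table on its robot side is free.
- label_roll: Roll of labels lying flat, 78 mm wide, 26 mm high, a bystander on the left. Origin: centre of its underside.
- tape_1: Roll of paper tape lying flat, 104 mm wide, 25 mm high, a bystander on the left. Origin: centre of its underside.
- date_stamp: Stamp with a brown knob, 24 x 42 x 64 mm high, a bystander behind, between case and stand. Origin: centre of its underside.
Not all that is in view belongs to the job. What is meant by the knife is not pink, and is the larger of those in its own colour.

How it is judged:
By the outcome, as a careful person would: the job done as asked, in the order asked, and still so for the second after the job is handed in, with the robot touching nothing.
It also fails if it takes over 72 s, if anything falls off the work surface, if the arm or the gripper's body presses on something with over 40 N, if the wrist force passes 120 N, or if a joint passes its speed limit or range.

## Working session

There is one attempt and no reset: what is moved stays moved. The work goes in short steps, Python scripts to look and compute and a tool call to move; the robot and the scene stay as the last step left them, time stands still between calls to the robot, and variables do not carry over. Pictures are saved under pics/ and viewed, at most 10 in all, crops included, and the job is handed in when it is done.

Besides the shell and the picture viewer there is one more tool, called after "Request:" by a JSON object that holds its "fn" and its "kwargs". play_rows: Moves the arm, as the interface text tells. Its arguments: {"type":"object","properties":{"targets":{"type":"array"},"grip_force":{"type":"number"}},"required":["targets"]}

```bash
mkdir -p pics
cat > h.py <<'E'
import numpy as np, cv2, pickle
from bench import ctrl, optics
def snap(name,fn):
    c=optics.capture(name); pickle.dump(c,open(f'pics/{fn}.pkl','wb'))
    cv2.imwrite(f'pics/{fn}.png',c['img'][:,:,::-1]); return c
def load(fn): return pickle.load(open(f'pics/{fn}.pkl','rb'))
def ray(c,u,v):
    K=np.array(c['camera_matrix'],float);d=np.array(c['dist_coeffs'],float);R=np.array(c['R']);t=np.array(c['t']).ravel()
    p=cv2.undistortPoints(np.array([[[u,v]]],float),K,d)[0,0]
    return -R.T@t, R.T@np.array([p[0],p[1],1.])
def at_z(c,u,v,z):
    o,d=ray(c,u,v); return o+d*(z-o[2])/d[2]
def proj(c,P):
    R=np.array(c['R'],float);t=np.array(c['t'],float).ravel()
    return cv2.projectPoints(np.atleast_2d(np.array(P,float)),cv2.Rodrigues(R)[0],t,np.array(c['camera_matrix'],float),np.array(c['dist_coeffs'],float))[0][:,0]
E
python3 - <<'E'
from h import *
a=snap('scene','s0');b=snap('side','d0');
for c in (a,b): print(np.round(-np.array(c['R']).T@np.array(c['t']).ravel()), np.round(np.array(c['R'])[2],2))
print(ctrl.get_obs())
E
```

```text
[1751.  319.  908.] [-0.77 -0.32 -0.55]
[ -93.  421. 1046.] [ 0.52 -0.44 -0.73]
{'clock': 0.1, 'joints': array([-0.0288976 ,  0.46935744, -0.04859189,  1.53357895,  0.02410504,
        1.14097607, -0.08228389]), 'qd': array([-0.00120007, -0.00450146, -0.00069834, -0.00413104,  0.00035286,
        0.00018138, -0.00140111]), 'tau': array([ 1.65191257e-03, -5.09170032e+01, -8.03893874e-02, -2.36828882e+01,
       -6.13215147e-02,  3.44494684e-02,  3.39676899e-05]), 'tcp_pos': array([6.74497812e+02, 1.00810551e-02, 2.40604681e+02]), 'tcp_rot': array([[-4.22513501e-05,  9.99998498e-01, -1.73284283e-03],
       [ 9.99999997e-01,  4.21379270e-05, -6.54913977e-05],
       [-6.54182809e-05, -1.73284559e-03, -9.99998496e-01]]), 'wrist_force': array([ 0.63778469, -0.45957468, -0.48679627]), 'torque': array([-0.00321543, -0.02190829, -0.04874686]), 'grip_force': 0.0, 'gripper_width': 1.0003004575073569}
```

View pics/s0.png

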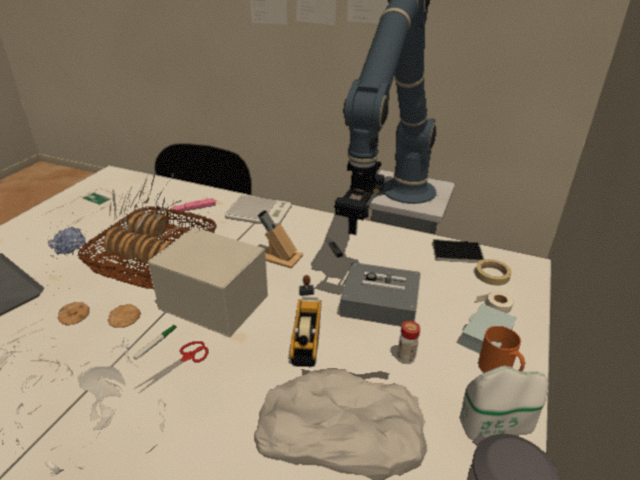

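View pics/d0.png

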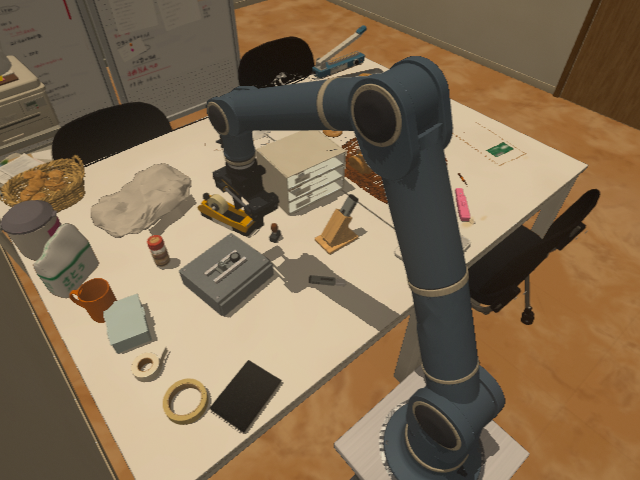

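The candidates in the side image are the grey knife in the stand (347,207), a small grey one lying flat at (322,280), and a pink one at (462,205). The one in the stand fits: it is not pink, it is the larger grey one, and it stands nose down in the stand. I'll confirm this in an enlarged crop.

Run:
```python
from h import *
a=load('d0')['img'][190:325,170:370]
b=load('s0')['img'][195:330,250:430]
A=cv2.resize(a,None,fx=4,fy=4,interpolation=cv2.INTER_CUBIC)
B=cv2.resize(b,None,fx=4,fy=4,interpolation=cv2.INTER_CUBIC)
cv2.imwrite('pics/d0z.png',A[:,:,::-1]);cv2.imwrite('pics/s0z.png',B[:,:,::-1])
```

```text
(no output)
```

View pics/d0z.png

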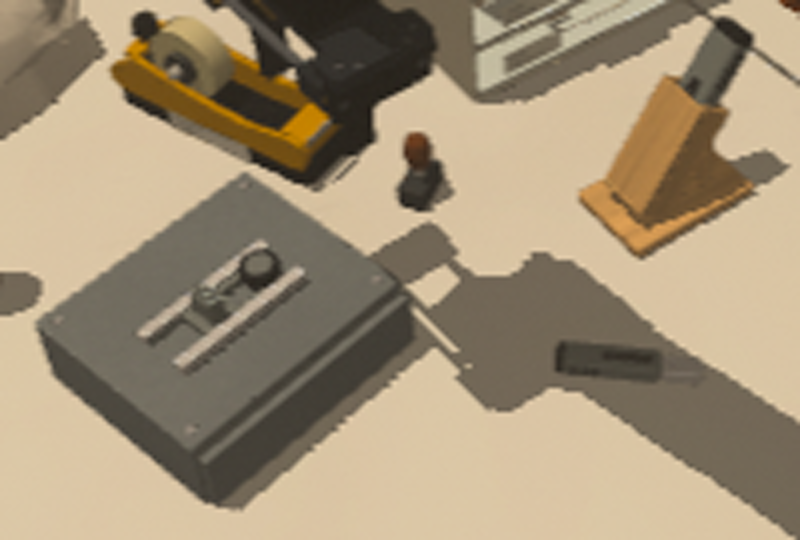

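The crop confirms it. The grey knife with a black tail cap is in the wooden stand (about zoom 715,65), and the smaller grey one lies flat at zoom (620,362). Next I'll fit the case and stand poses.

```bash
cat >> h.py <<'E'
from scipy.optimize import least_squares
def w(p,L):
    L=np.atleast_2d(np.array(L,float)); c,s=np.cos(p[2]),np.sin(p[2])
    return np.c_[p[0]+c*L[:,0]-s*L[:,1], p[1]+s*L[:,0]+c*L[:,1], L[:,2]]
def fit(obs,p0):  # obs: list of (cam, local pts, pixels)
    f=lambda p: np.concatenate([(proj(c,w(p,L))-np.array(px)).ravel() for c,L,px in obs])
    r=least_squares(f,p0,loss='soft_l1',x_scale=[10,10,.1]); return r.x, f(r.x).reshape(-1,2)
E
python3 - <<'E'
from h import *
c=load('d0')
z=lambda l: np.array(l)/4+[170,190]
p,r=fit([(c,[[85,100,64],[85,-100,64],[-10,-32,83],[-10,16,93.5],[-85,100,64]],z([[40,325],[247,175],[262,258],[210,292],[195,455]]))],[650,100,0])
print('case',p.round(3),r.round(1).tolist())
for n,L in [('button',[-10,-32,83]),('grip',[-10,16,93.5]),('front',[-93,0,31])]: print(n,w(p,L).round(1))
q,r=fit([(c,[[60,40,12],[-60,40,12],[60,-40,12]],z([[640,247],[755,188],[580,193]]))],[700,-150,1.57])
print('stand',q.round(3),r.round(1).tolist())
for L in [[-28,0,80],[-28-78*.5736,0,80+78*.819]]: print(w(q,L).round(1))
print('small knife',at_z(c,*z([555,360]),5).round(),at_z(c,*z([710,378]),5).round())
print('stamp',at_z(c,*z([418,200]),5).round())
E
```

```text
case [6.97866e+02 8.30150e+01 1.62000e-01] [[-0.7, -0.2], [0.1, -1.2], [0.2, 1.8], [-0.0, 0.7], [0.4, -0.6]]
button [[693.1  49.8  83. ]]
grip [[685.4  97.2  93.5]]
front [[606.1  68.   31. ]]
stand [ 609.784 -270.606    1.498] [[-0.2, 1.2], [0.7, -0.6], [-0.4, -0.4]]
[[ 607.8 -298.5   80. ]]
[[ 604.5 -343.2  143.9]]
small knife [539. -94.   5.] [ 453. -170.    5.]
stamp [ 735. -114.    5.]
```

View pics/s0z.png

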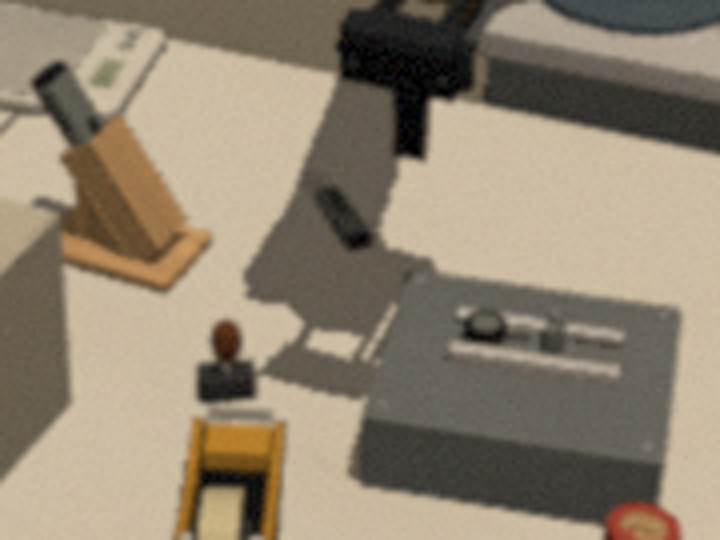

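Run:
```python
from h import *
c=load('d0');s=load('s0')
z=lambda l: np.array(l)/4+[170,190]
y=lambda l: np.array(l)/4+[250,195]
p,r=fit([(c,[[85,100,64],[85,-100,64],[-10,-32,83],[-10,16,93.5],[-85,100,64]],z([[40,325],[247,175],[262,258],[210,292],[195,455]])),
(s,[[85,100,64],[85,-100,64],[-10,-32,83],[-10,16,93.5],[-85,100,64]],y([[660,468],[365,422],[487,318],[553,320],[678,310]]))],[650,100,0])
print('case',p.round(3),r.round(1).tolist())
for n,L in [('button',[-10,-32,83]),('grip',[-10,16,93.5]),('front',[-93,0,31])]: print(n,w(p,L).round(1))
q,r=fit([(c,[[60,40,12],[-60,40,12],[60,-40,12]],z([[640,247],[755,188],[580,193]])),
(s,[[60,40,12],[60,-40,12]],y([[210,230],[165,278]]))],[600,-250,1.5])
print('stand',q.round(3),r.round(1).tolist())
m=w(q,[[-28-78*.5736+9,0,80+78*.819+6.3]]);print('tail pred mid',m, proj(c,m),(proj(c,m)-[170,190])*4,(proj(s,m)-[250,195])*4)
print('small knife',at_z(s,*y([370,245]),5).round(),at_z(s,*y([318,185]),5).round())
print('pad', [at_z(c,u,v,5).round()for u,v in((395,250),(470,240))],[at_z(s,u,v,5).round()for u,v in((226,216),(285,222),(292,203))])
```

```text
case [6.99332e+02 8.48400e+01 1.60000e-01] [[-1.6, -0.3], [-0.6, -1.2], [-0.6, 1.8], [-0.9, 0.7], [-0.6, -0.6], [0.4, -2.6], [-1.8, -3.1], [-1.4, -0.2], [-0.2, -1.1], [-0.2, -1.6]]
button [[694.6  51.7  83. ]]
grip [[686.9  99.   93.5]]
front [[607.5  70.   31. ]]
stand [ 609.778 -269.634    1.507] [[-0.2, 1.4], [0.5, -0.5], [-0.6, -0.1], [0.2, -0.9], [-0.5, 0.3]]
tail pred mid [[ 605.71386907 -333.24495023  150.182     ]] [[354.92997536 196.86001713]] [[739.71990144  27.44006852]] [[42.8939982  64.18476145]]
small knife [539. -84.   5.] [ 474. -153.    5.]
pad [array([ 456., -377.,    5.]), array([ 330., -592.,    5.])] [array([ 467., -557.,    5.]), array([ 421., -343.,    5.]), array([ 286., -378.,    5.])]
```

Request:
{"fn": "play_rows", "kwargs": {"targets": [[[0.2,1,0.12,0.6,-0.15],[0.2,1,0.12,0.6,-0.156],[0.2,1,0.3,0.6,0],[0.2,0.9,0.6,0.6,0],[0.2,0,0,0,0]]]}}

```text
clock: 0.52
tcp_pos: [691.9, 108.4, 177.3]
tcp_rot: [[-0.168, 0.986, -0.006], [0.986, 0.168, 0.004], [0.005, -0.005, -1.0]]
wrist_force: [-0.8, 1.2, -1.1]
gripper_width: 0.705
grip_force: 0.0
```

Run:
```python
from h import *
o=ctrl.get_obs();print(o['tcp_pos'].round(1),o['tcp_rot'].round(3).tolist(),o['gripper_width'])
c=snap('wrist','w1')
p=[699.3,84.8,.16]
for L in ([-10,16,93.5],[-10,-32,83],[2,23,93.5],[-22,9,93.5]): print(w(p,L).round(1),proj(c,w(p,L)).round(0))
```

```text
[691.9 108.4 177.3] [[-0.168, 0.986, -0.006], [0.986, 0.168, 0.004], [0.005, -0.005, -1.0]] 0.7046433565278637
[[686.9  99.   93.5]] [[309. 265.]]
[[694.5  51.6  83. ]] [[310. 327.]]
[[697.6 107.8  93.5]] [[329. 255.]]
[[676.1  90.2  93.5]] [[290. 276.]]
```

View pics/w1.png

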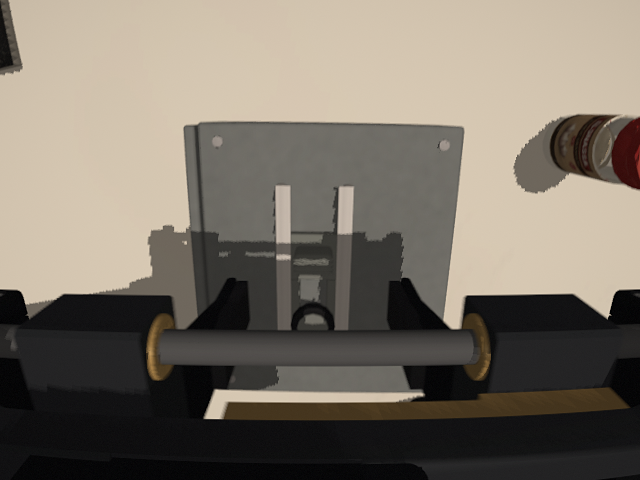

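The wrist view shows the case: back-left corner (463,127), front-left corner (200,124), button ring (313,320), guide strips at columns 283 and 345.

Run:
```python
from h import *
c=load('w1');p=[699.3,84.8,.16]
print(proj(c,w(p,[[85,100,64],[-85,100,64],[-10,-32,83],[-10-24+4,80,74],[-10+20,80,74],[-10,60,64],[-10,-50,64]])).round())
L=[[85,100,64],[-85,100,64]]
print([at_z(c,463,127,64).round(1),at_z(c,200,124,64).round(1)],w(p,L).round(1))
q,r=fit([(c,[[85,100,64],[-85,100,64],[-10,-32,83]],[[463,127],[200,124],[313,321]])],p);print(q,r.round(1).tolist(),w(q,[[-10,16,93],[-10,-32,83]]).round(1))
im=c['img'][230:345,240:400];cv2.imwrite('pics/w1z.png',cv2.resize(im,None,fx=5,fy=5,interpolation=cv2.INTER_CUBIC)[:,:,::-1])
```

```text
[[461. 125.]
 [192. 123.]
 [310. 327.]
 [278. 156.]
 [343. 157.]
 [311. 186.]
 [310. 336.]]
[array([768.5, 196.2,  64. ]), array([604.3, 169.8,  64. ])] [[767.3 197.1  64. ]
 [599.5 170.   64. ]]
[7.01669271e+02 8.44190733e+01 1.58265337e-01] [[2.1, -0.2], [-3.7, -0.5], [0.1, 6.8]] [[689.3  98.6  93. ]
 [696.8  51.2  83. ]]
```

Request:
{"fn": "play_rows", "kwargs": {"targets": [[[0.2,-0.18,-0.1,0.9,0],[0.2,-0.18,-0.1,0.9,0],[0.2,0,0,0.7,0],[0.2,0,0,0,0],[0.2,0,0,0,0]]]}}

```text
clock: 0.98
tcp_pos: [689.8, 89.7, 118.6]
tcp_rot: [[-0.158, 0.987, -0.002], [0.987, 0.158, -0.001], [-0.001, -0.002, -1.0]]
wrist_force: [0.9, -0.1, 0.4]
gripper_width: 0.603
grip_force: 0.0
```

Request:
{"fn": "play_rows", "kwargs": {"targets": [[[0.2,0.37,0,0,0],[0.2,0,0,0.45,0],[0.2,0,0,0.41,0],[0.2,0,0,0,0],[0.2,0,0,0,0],[-1,0,0,0,0],[-1,0,0,0,0],[-1,0,0,0,0],[-1,0,0,0,0],[-1,0,0,0,0]]], "grip_force": 15}}

```text
clock: 1.82
tcp_pos: [688.8, 100.1, 97.8]
tcp_rot: [[-0.159, 0.987, 0.0], [0.987, 0.159, 0.0], [0.0, 0.0, -1.0]]
wrist_force: [0.6, -0.4, 0.7]
gripper_width: 0.305
grip_force: 0.0
```

Request:
{"fn": "play_rows", "kwargs": {"targets": [[[-1,0,0,0,0],[-1,0,0,0,0],[-1,0.25,0,0,0],[-1,0.25,0,0,0],[-1,0.25,0,0,0],[-1,0.25,0,0,0],[-1,0.22,0,0,0],[-1,0,0,0,0],[-1,0,0,0,0]]]}}

```text
clock: 2.57
tcp_pos: [685.2, 128.2, 97.8]
tcp_rot: [[-0.159, 0.987, 0.003], [0.987, 0.159, -0.003], [-0.004, 0.002, -1.0]]
wrist_force: [5.2, -4.0, -1.7]
gripper_width: 0.274
grip_force: 15.0
```

Request:
{"fn": "play_rows", "kwargs": {"targets": [[[0.0,0,0,0,0],[0.0,0,0,0,0],[0.0,0,0,0,0],[0.0,0,0,-0.6,0],[0.0,0,0,-0.6,0],[-1,-1,0,0,0],[-1,-1,0,0,0],[-1,-1,0,0,0],[-1,0,0,0,0],[-1,0,0,0,0]]]}}

```text
clock: 3.4
tcp_pos: [695.1, 54.7, 127.2]
tcp_rot: [[-0.157, 0.988, -0.002], [0.988, 0.157, -0.0], [-0.0, -0.002, -1.0]]
wrist_force: [0.2, 0.7, -0.1]
gripper_width: 0.206
grip_force: 0.0
```

Request:
{"fn": "play_rows", "kwargs": {"targets": [[[-1,0,0,0,0],[-1,0,0,0,0],[-1,0,0,0,0],[-1,0,0,0,0]]]}}

```text
clock: 3.73
tcp_pos: [695.5, 57.8, 127.5]
tcp_rot: [[-0.162, 0.987, -0.0], [0.987, 0.162, 0.001], [0.001, -0.0, -1.0]]
wrist_force: [1.0, 0.2, -0.1]
gripper_width: 0.014
grip_force: 0.0
```

Request:
{"fn": "play_rows", "kwargs": {"targets": [[[-1,-0.18,0,0.4,0],[-1,0,0,0.4,0],[-1,0,0,0.2,0],[-1,0,0,0.16,0],[-1,0,0,0.16,0],[-1,0,0,0,0]]]}}

```text
clock: 4.23
tcp_pos: [695.9, 51.0, 94.1]
tcp_rot: [[-0.159, 0.987, -0.002], [0.987, 0.159, -0.001], [-0.001, -0.002, -1.0]]
wrist_force: [-2.9, -1.5, 5.6]
gripper_width: 0.005
grip_force: 2.6
```

Request:
{"fn": "play_rows", "kwargs": {"targets": [[[-1,0,0,0,0],[-1,0,0,0,0]]]}}

```text
clock: 4.4
tcp_pos: [695.8, 51.0, 94.7]
tcp_rot: [[-0.159, 0.987, -0.002], [0.987, 0.159, -0.001], [-0.001, -0.002, -1.0]]
wrist_force: [-3.1, -1.9, 4.8]
gripper_width: 0.001
grip_force: 2.5
```

Run:
```python
from h import *
a=snap('side','d1');b=snap('scene','s1')
A=cv2.resize(a['img'][190:355,150:370],None,fx=3.6,fy=3.6,interpolation=cv2.INTER_CUBIC)
cv2.imwrite('pics/d1z.png',A[:,:,::-1])
```

```text
(no output)
```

View pics/d1z.png

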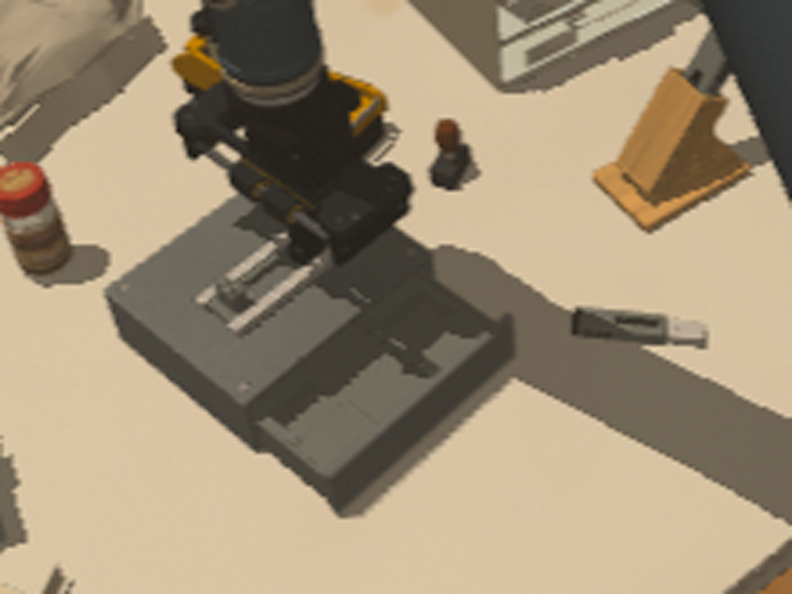

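The drawer is fully open and the knife is still in the stand. Now I'll go to the stand.

Request:
{"fn": "play_rows", "kwargs": {"targets": [[[-1,0,0,-1,0],[-1,0,0,-1,0],[1,0,0,-1,0.213],[1,0,0,-1,0.213],[1,-0.99,-0.174,-0.4,0],[1,-0.99,-0.174,0,0],[1,-0.99,-0.174,0,0],[1,-0.99,-0.174,0,0],[1,-0.99,-0.174,0,0],[1,-0.99,-0.174,0,0]]]}}

```text
clock: 5.33
tcp_pos: [661.2, -95.3, 204.2]
tcp_rot: [[0.062, 0.998, 0.001], [0.998, -0.062, 0.001], [0.001, 0.001, -1.0]]
wrist_force: [0.6, 0.1, 0.2]
gripper_width: 0.527
grip_force: 0.0
```

Request:
{"fn": "play_rows", "kwargs": {"targets": [[[1,-0.99,-0.174,0,0],[1,-0.99,-0.174,0,0],[1,-0.99,-0.174,0,0],[1,-0.99,-0.174,0,0],[1,-0.99,-0.174,0,0],[1,-0.99,-0.174,0,0],[1,-0.99,-0.174,0,0],[1,-0.99,-0.174,0,0],[1,-0.99,-0.174,0,0],[1,0,0,0,0]]]}}

```text
clock: 6.17
tcp_pos: [605.6, -321.9, 204.1]
tcp_rot: [[0.071, 0.997, -0.001], [0.997, -0.071, -0.005], [-0.005, -0.0, -1.0]]
wrist_force: [0.2, -1.6, -0.5]
gripper_width: 0.999
grip_force: 0.0
```

Request:
{"fn": "play_rows", "kwargs": {"targets": [[[1,0,0,0,0],[1,0,0,0,0],[1,0,0,0,0]]]}}

```text
clock: 6.42
tcp_pos: [609.1, -312.5, 204.3]
tcp_rot: [[0.06, 0.998, 0.001], [0.998, -0.06, 0.001], [0.001, 0.001, -1.0]]
wrist_force: [-0.2, -0.0, -0.4]
gripper_width: 1.002
grip_force: 0.0
```

Run:
```python
from h import *
c=load('d1')
z=lambda l: np.array(l)/3.6+[150,190]
p=[701,84.6,.159]
cs,sn=np.cos(p[2]),np.sin(p[2])
for l in ([335,480],[512,328]):
    P=at_z(c,*z(l),57)-[p[0],p[1],0]; print('panel corner in case frame',round(P[0]*cs+P[1]*sn,1),round(-P[0]*sn+P[1]*cs,1))
print('knife small',at_z(c,*z([572,325]),5).round(),at_z(c,*z([706,335]),5).round())
s=snap('wrist','w2')
q=[609.8,-269.6,1.507]
print(proj(s,w(q,[[-46.5,0,125.6],[-72+9-4.5,0,150],[60,40,12],[60,-40,12]])).round())
```

```text
panel corner in case frame -179.4 97.7
panel corner in case frame -182.6 -86.9
knife small [538. -93.   5.] [ 459. -170.    5.]
[[316. 260.]
 [316. 311.]
 [267.  86.]
 [367.  86.]]
```

View pics/w2.png

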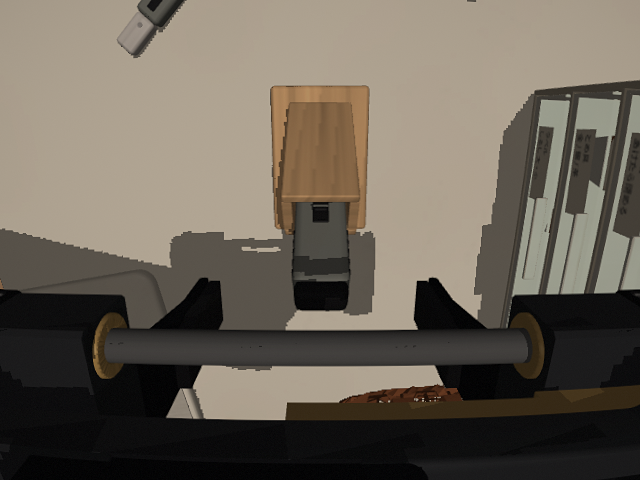

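Run:
```python
from h import *
c=load('d0');s=load('s0')
b=at_z(c,291,213,0);print('bottom',b.round())
for h in (80,100,120,140,160): print(h,proj(c,[[b[0],b[1],h]]).round())
for h in (100,130): print(h,[at_z(s,u,v,h).round() for u,v in((152,268),(198,233),(267,258))])
```

```text
bottom [ 804. -235.    0.]
80 [[290. 195.]]
100 [[290. 191.]]
120 [[290. 186.]]
140 [[289. 181.]]
160 [[289. 176.]]
100 [array([ 925., -505.,  100.]), array([ 724., -490.,  100.]), array([ 758., -236.,  100.])]
130 [array([ 956., -474.,  130.]), array([ 762., -460.,  130.]), array([ 795., -215.,  130.])]
```

Request:
{"fn": "play_rows", "kwargs": {"targets": [[[1,-0.14,0,0.4,0],[1,0,0,0.4,0],[1,0,0,0.2,0],[1,0,0,0,0]]]}}

```text
clock: 6.8
tcp_pos: [606.7, -317.3, 176.9]
tcp_rot: [[0.063, 0.998, -0.004], [0.998, -0.063, 0.002], [0.002, -0.004, -1.0]]
wrist_force: [1.1, 0.8, -0.8]
gripper_width: 0.998
grip_force: 0.0
```

Request:
{"fn": "play_rows", "kwargs": {"targets": [[[1,0,0,0.6,0],[1,0,0,0.6,0],[1,0,0,0.5,0],[1,0,0,0,0],[1,0,0,0,0],[-1,0,0,0,0],[-1,0,0,0,0],[-1,0,0,0,0],[-1,0,0,0,0],[-1,0,0,0,0]]], "grip_force": 25}}

```text
clock: 7.63
tcp_pos: [608.1, -318.2, 137.6]
tcp_rot: [[0.063, 0.998, 0.001], [0.998, -0.063, -0.0], [-0.0, 0.001, -1.0]]
wrist_force: [-0.4, 0.8, -0.3]
gripper_width: 0.704
grip_force: 0.0
```

Request:
{"fn": "play_rows", "kwargs": {"targets": [[[-1,0,0,0,0],[-1,0,0,0,0],[-1,0,0,0,0],[-1,0,0,0,0],[-1,0,0,0,0],[-1,0,0,0,0]]]}}

```text
clock: 8.13
tcp_pos: [608.0, -318.2, 137.1]
tcp_rot: [[0.063, 0.998, 0.0], [0.998, -0.063, -0.0], [-0.0, 0.0, -1.0]]
wrist_force: [0.2, -0.1, -1.0]
gripper_width: 0.366
grip_force: 24.9
```

Request:
{"fn": "play_rows", "kwargs": {"targets": [[[-1,-0.15,0,-0.215,0],[-1,-0.3,0,-0.43,0],[-1,-0.3,0,-0.43,0],[-1,-0.3,0,-0.43,0],[-1,-0.3,0,-0.43,0],[-1,-0.3,0,-0.43,0],[-1,-0.3,0,-0.43,0],[-1,-0.3,0,-0.43,0],[-1,-0.15,0,-0.215,0],[-1,0,0,0,0]]]}}

```text
clock: 8.97
tcp_pos: [604.2, -380.5, 225.1]
tcp_rot: [[0.065, 0.998, 0.003], [0.998, -0.065, -0.003], [-0.003, 0.003, -1.0]]
wrist_force: [-0.3, -0.3, -1.9]
gripper_width: 0.365
grip_force: 24.9
```

Request:
{"fn": "play_rows", "kwargs": {"targets": [[[-1,0,0,-0.4,0],[-1,0,-0.5,-0.4,0],[-1,0,-0.9,0,0],[-1,0,-0.9,0,0],[-1,0,-0.9,0,0],[-1,0.3,-0.9,0,0],[-1,0.9,-0.5,0,0],[-1,0.9,0,0,0],[-1,0.9,0,0,0],[-1,0.9,0,0,0]]]}}

```text
clock: 9.8
tcp_pos: [495.0, -271.8, 243.2]
tcp_rot: [[0.062, 0.998, -0.0], [0.998, -0.062, 0.001], [0.001, -0.001, -1.0]]
wrist_force: [-0.1, 0.4, -1.4]
gripper_width: 0.365
grip_force: 24.9
```

Request:
{"fn": "play_rows", "kwargs": {"targets": [[[-1,0.4,0,0,0],[-1,0,0,0,0],[-1,0,0,0,0]]]}}

```text
clock: 10.05
tcp_pos: [496.2, -263.7, 243.2]
tcp_rot: [[0.062, 0.998, 0.0], [0.998, -0.062, -0.001], [-0.001, 0.0, -1.0]]
wrist_force: [-0.0, -0.4, -1.5]
gripper_width: 0.368
grip_force: 24.9
```

Run:
```python
from h import *
print(ctrl.get_obs()['joints'].round(2))
a=snap('side','d2')
cv2.imwrite('pics/d2z.png',cv2.resize(a['img'][180:355,160:420],None,fx=3,fy=3,interpolation=cv2.INTER_CUBIC)[:,:,::-1])
```

```text
[ 0.41  0.28  0.    1.81 -0.    1.05  0.35]
```

View pics/d2z.png

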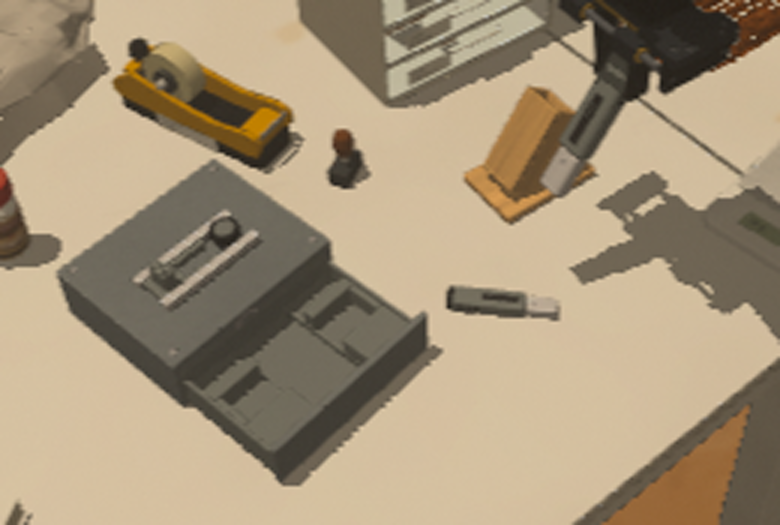

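Request:
{"fn": "play_rows", "kwargs": {"targets": [[[-1,0,0,0,0.2],[-1,0,0,0,0.235],[-1,0,0,0,0.235],[-1,0,0,0,0.235],[-1,0,0,0.3,0.235],[-1,0,0,0.5,0.235],[-1,0,0,0.5,0.235],[-1,0,0,0.5,0.235],[-1,0,0,0.5,0.235],[-1,0,0,0.5,0.235]]]}}

```text
clock: 10.93
tcp_pos: [495.6, -265.7, 172.4]
tcp_rot: [[0.959, 0.283, -0.0], [0.283, -0.959, -0.001], [-0.001, 0.001, -1.0]]
wrist_force: [-0.1, 0.4, -1.1]
gripper_width: 0.368
grip_force: 24.9
```

Request:
{"fn": "play_rows", "kwargs": {"targets": [[[-1,0,0,0.5,0.235],[-1,0,0,0.5,0.235],[-1,0,0,0.3,0.12],[-1,0,0,0.2,0],[-1,0,0,0,0],[-1,0,0,0,0]]]}}

```text
clock: 11.43
tcp_pos: [496.0, -264.5, 135.5]
tcp_rot: [[1.0, -0.013, -0.0], [-0.013, -1.0, -0.0], [-0.0, 0.0, -1.0]]
wrist_force: [0.7, -0.6, -0.5]
gripper_width: 0.368
grip_force: 24.9
```

Run:
```python
from h import *
c=load('d2')
z=lambda u,v:(u/3+160,v/3+180)
print('table edge',at_z(c,*z(580,520),0).round(),at_z(c,*z(770,365),0).round())
p=[701,84.6,.159];cs,sn=np.cos(p[2]),np.sin(p[2])
for l in ([278,458],[425,320]):
    P=at_z(c,*z(*l),57)-[p[0],p[1],0]; print('panel corner in case frame',round(P[0]*cs+P[1]*sn,1),round(-P[0]*sn+P[1]*cs,1))
print('pad',at_z(c,*z(710,205),10))
```

```text
table edge [282. -30.   0.] [ 283. -281.    0.]
panel corner in case frame -218.3 100.9
panel corner in case frame -215.6 -89.6
pad [ 454.45419186 -381.9676247    10.        ]
```

Request:
{"fn": "play_rows", "kwargs": {"targets": [[[-1,0,0,0.3,0],[-1,0,0,0.3,0],[-1,-0.36,0,0.25,0],[-1,-0.36,0,0.25,0],[-1,-0.31,0,0.31,0],[-1,-0.31,0,0.31,0],[-1,-0.25,0,0.36,0],[-1,-0.25,0,0.36,0],[-1,0,0,0,0]]], "grip_force": 10}}

```text
clock: 12.18
tcp_pos: [447.5, -262.3, 72.5]
tcp_rot: [[1.0, -0.014, -0.004], [-0.014, -1.0, 0.002], [-0.004, -0.002, -1.0]]
wrist_force: [0.7, -0.2, -1.7]
gripper_width: 0.367
grip_force: 10.0
```

Run:
```python
from h import *
a=snap('side','d3')
A=cv2.resize(a['img'][200:330,260:420],None,fx=4,fy=4,interpolation=cv2.INTER_CUBIC)
cv2.imwrite('pics/d3z.png',A[:,:,::-1])
```

```text
(no output)
```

View pics/d3z.png

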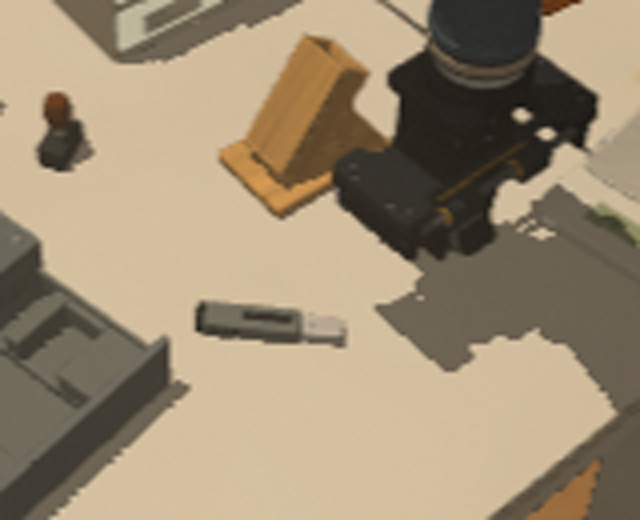

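The gripper hides the knife in this view. At TCP height 72 mm the knife must already have pivoted. I'll finish the arc.

Request:
{"fn": "play_rows", "kwargs": {"targets": [[[-1,-0.19,0,0.4,0],[-1,-0.19,0,0.4,0],[-1,-0.12,0,0.42,0],[-1,-0.12,0,0.4,0],[-1,0,0,0,0],[-1,0,0,0,0]]]}}

```text
clock: 12.73
tcp_pos: [434.6, -262.4, 33.7]
tcp_rot: [[1.0, -0.013, -0.001], [-0.013, -1.0, 0.001], [-0.001, -0.001, -1.0]]
wrist_force: [-0.2, -0.2, -1.0]
gripper_width: 0.366
grip_force: 10.0
```

Request:
{"fn": "play_rows", "kwargs": {"targets": [[[-1,-0.03,0,0.2,0],[-1,-0.02,0,0.16,0],[-1,0,0,0.06,0],[-1,0,0,0,0],[-1,0,0,0,0]]]}}

```text
clock: 13.15
tcp_pos: [433.5, -262.7, 23.6]
tcp_rot: [[1.0, -0.013, 0.0], [-0.013, -1.0, 0.0], [0.0, -0.0, -1.0]]
wrist_force: [-0.1, -0.3, -1.1]
gripper_width: 0.365
grip_force: 10.0
```

Run:
```python
from h import *
o=ctrl.get_obs();print(o['wrist_force'],o['torque'],o['tcp_pos'])
c=snap('wrist','w3')
# project outline of flat knife predicted: grip s=-48 at tcp
print(proj(c,[[434+48+78,-262,9],[434+48+33,-262,22],[434+48-78,-262,22],[558,-262-13,9],[558,-262+13,9]]).round())
im=c['img']
for v in range(60,330,10): print(v,''.join('%4d'%im[v,u].mean() for u in range(260,384,8)))
```

```text
[-0.05721917 -0.30423838 -1.05967785] [ 0.04647864  0.00772184 -0.00407421] [ 433.51296597 -262.68107452   23.56856622]
[[310. -19.]
 [311. 107.]
 [316. 378.]
 [346. -14.]
 [274. -13.]]
60  190 190 190 143 189 182 187 182 177 179 170 144  97 190 190 190
70  190 190 190 140 189 183 189 152 147 179 171 145  98 190 190 190
80  190 190 190 136 188 184 189 184 180 180 171 144  97 190 191 190
90  191 191 191 132 189 184 189 184 180 181 171 143  98 191 191 191
100  191 191 191 193 129 127 133 128 126 129 122  97  98 191 191 191
110  191 192 192  94  97  97  97  96  97  97  96  95  81 191 191 191
120  191 191  86 109 113 112 111 110 109 109 109 108  88  93 192 191
130  191 192  83 108 113 112 112 111 111 109 109 108  87  99 192 192
140  192 192  81 108 113 112  33  32  32  67 108 108  86  98 191 192
150  192 192  77 108 114 112  32  33  31  67 108 107  85  99 191 192
160  192 192  73 108 113 112  32  32  32  66 109 107  84  99 192 192
170  192 192  68 107 112 111  31  29  29  87 107 108  83  99 193 192
180  192 193  63 107 112 111  31  30  29  86 107 107  83  98 193 192
190  192 192  58 107 
[... 244 characters left out ...]
98 192 192
230  193 193 152 105 110 110 109 109 109  83 107 105  80  98 193 192
240  192 192 157 104 111 110 110 110 110  83 107 105  79  98 193 193
250   99 100  90 104 110 110  98  98  98  86 107 104  77  93 193 193
260   99  98  94  52  54  87  25  25  24  99 106 102  75  98  98  97
270   99  99 101  53  53  54  24  25  23 106 103 100  61  98  98  99
280   86   6  55  52  53  54  52  53  53  54  54  53  49  95   5  99
290    7   4  12  51  53  54  54  53  55  53  54  52  48  11   4 100
300    3  12  11  51  53  53  53  54  54  54  54  53  46  10   6   7
310    5  14  13  52  54  53  53  54  54  53  54  52  40  12  11   8
320   10   8  12  51  54  53  53  55  54  53  53  51  45  13  13   6
```

Request:
{"fn": "play_rows", "kwargs": {"targets": [[[-1,0,0,0.06,0],[-1,0,0,0,0],[-0.1,0,0,0,0],[-0.1,0,0,0,0],[0.1,0,0,0,0],[0.3,0,0,0,0],[0.3,0,0,0,0],[0.3,0,0,0,0]]]}}

```text
clock: 13.87
tcp_pos: [433.4, -262.7, 22.1]
tcp_rot: [[1.0, -0.013, 0.0], [-0.013, -1.0, 0.0], [0.0, -0.0, -1.0]]
wrist_force: [0.1, -0.1, 0.4]
gripper_width: 0.623
grip_force: 0.0
```

Run:
```python
from h import *
o=ctrl.get_obs();print(o['wrist_force'],o['gripper_width'])
c=snap('wrist','w4');im=c['img'].mean(2)
# columns edges at some rows, aluminium boundary, slider rows
for v in (80,130,180,230):
    r=im[v,230:420]; e=np.where(np.abs(np.diff(r))>20)[0]+230; print(v,e)
r=im[40:250,325]; print('col325',[(i+40,round(r[i]),round(r[i+1])) for i in np.where(np.abs(np.diff(r))>15)[0]])
K=lambda s,y,z:[434+48+s,-262.7+y,z]
print(proj(c,[K(33,0,18),K(33,0,22),K(0,0,22),K(78,0,18)]).round())
for v in (80,): 
  pass
for u,v,zz in ((284,130,22),(360,130,22),(284,230,22),(360,230,22),(323,103,20)): print((u,v),at_z(c,u,v,zz).round(1))
```

```text
[ 0.06794804 -0.11927602  0.4209731 ] 0.6228071261919454
80 [281 283 312 313 322 352 354 358]
130 [273 274 362 368]
180 [274 275 303 304 331 332 360 362 363]
230 [275 276 277 279 303 304 305 329 331 359 361 362]
col325 [(np.int64(104), 86, 62), (np.int64(133), 106, 86), (np.int64(134), 86, 40), (np.int64(135), 40, 23), (np.int64(218), 35, 93), (np.int64(221), 100, 58), (np.int64(222), 58, 20), (np.int64(228), 20, 43), (np.int64(229), 43, 106), (np.int64(232), 100, 37), (np.int64(233), 37, 20), (np.int64(239), 30, 74), (np.int64(240), 74, 104), (np.int64(242), 101, 79), (np.int64(243), 79, 19)]
[[313. 107.]
 [313. 107.]
 [315. 200.]
 [311. -30.]]
(284, 130) [ 507.2 -252.4   22. ]
(360, 130) [ 506.9 -279.    22. ]
(284, 230) [ 470.7 -251.1   22. ]
(360, 230) [ 470.4 -279.6   22. ]
(323, 103) [ 516.3 -266.2   20. ]
```

Request:
{"fn": "play_rows", "kwargs": {"targets": [[[0.3,0.5,0,0,0],[0.3,0.5,0,0,0],[0.3,0.5,0,0,0],[0.3,0.5,0,0,0],[0.3,0,0,0,0],[0.3,0,0,0,0],[-1,0,0,0,0],[-1,0,0,0,0],[-1,0,0,0,0],[-1,0,0,0,0]]], "grip_force": 20}}

```text
clock: 14.75
tcp_pos: [482.8, -263.5, 22.1]
tcp_rot: [[1.0, -0.014, -0.0], [-0.014, -1.0, 0.0], [-0.0, -0.0, -1.0]]
wrist_force: [0.6, 0.7, -0.2]
gripper_width: 0.434
grip_force: 0.0
```

Request:
{"fn": "play_rows", "kwargs": {"targets": [[[-1,0,0,0,0],[-1,0,0,0,0],[-1,0,0,0,0],[-1,0,0,-0.3,0],[-1,0,0,-0.6,0],[-1,0,0,-0.9,0],[-1,0,0,-0.9,0],[-1,0,0,-0.9,0],[-1,0,0,-0.7,-0.1],[-1,0,0,0,0]]]}}

```text
clock: 15.58
tcp_pos: [485.6, -264.5, 133.5]
tcp_rot: [[0.999, 0.04, 0.007], [0.04, -0.999, -0.003], [0.007, 0.003, -1.0]]
wrist_force: [0.1, -0.7, -0.1]
gripper_width: 0.366
grip_force: 20.0
```

Run:
```python
from h import *
o=ctrl.get_obs();print(o['joints'].round(2),o['wrist_force'],o['torque'])
```

```text
[ 0.22  0.39  0.26  1.95 -0.14  0.8  -0.98] [ 0.07848211 -0.710662   -0.08125362] [-0.03950801  0.0453264   0.01586506]
```

Request:
{"fn": "play_rows", "kwargs": {"targets": [[[-1,0,0,0,-0.23],[-1,0,0,0,-0.23],[-1,0,0,0,-0.23],[-1,0,0,0,-0.23],[-1,0,0,0,-0.23],[-1,0,0,0,-0.23],[-1,0,0,0,-0.23],[-1,0,0,0,-0.23],[-1,0,0,0,-0.23],[-1,0,0,0,-0.23]]]}}

```text
clock: 16.42
tcp_pos: [482.7, -263.0, 128.5]
tcp_rot: [[0.317, 0.948, -0.001], [0.948, -0.317, 0.001], [0.0, -0.002, -1.0]]
wrist_force: [0.1, -0.1, -1.7]
gripper_width: 0.366
grip_force: 20.0
```

Request:
{"fn": "play_rows", "kwargs": {"targets": [[[-1,0,0,0,-0.23],[-1,0,0,0,-0.23],[-1,0,0,0,-0.23],[-1,0,0,0,-0.23],[-1,0.9,0.37,0,0],[-1,0.9,0.37,0,0],[-1,0.9,0.37,0,0],[-1,0.9,0.37,0,0],[-1,0.9,0.37,0,0],[-1,0.9,0.37,0,0]]]}}

```text
clock: 17.25
tcp_pos: [516.9, -120.2, 128.6]
tcp_rot: [[-0.153, 0.988, -0.001], [0.988, 0.153, 0.001], [0.001, -0.001, -1.0]]
wrist_force: [0.3, 0.3, -1.0]
gripper_width: 0.367
grip_force: 20.0
```

Request:
{"fn": "play_rows", "kwargs": {"targets": [[[-1,0.9,0.37,0,0],[-1,0.9,0.37,0,0],[-1,0.9,0.37,0,0],[-1,0.9,0.37,0,0],[-1,0.9,0.37,0,0],[-1,0.9,0.37,0,0],[-1,0.9,0.37,0,0],[-1,0.7,0.29,0,0],[-1,0,0,0,0],[-1,0,0,0,0]]]}}

```text
clock: 18.08
tcp_pos: [561.0, 63.8, 128.6]
tcp_rot: [[-0.156, 0.988, -0.002], [0.988, 0.156, 0.0], [0.0, -0.002, -1.0]]
wrist_force: [0.5, -0.2, -1.4]
gripper_width: 0.37
grip_force: 20.0
```

Run:
```python
from h import *
o=ctrl.get_obs();print(o['joints'].round(2),o['tcp_pos'].round(1),o['gripper_width'])
c=snap('wrist','w5');cv2.imwrite('pics/w5z.png',cv2.resize(c['img'],(800,600))[:,:,::-1])
p=[701,84.6,.159]
for d in (0,):
  print(proj(c,w(p,[[-213,98,57],[-205,98,57],[-85,100,64],[-142.5-19,82,38],[-142.5+19,82,38],[-142.5,78,30]])).round())
```

```text
[-0.02  0.43 -0.22  1.9   0.12  0.83 -0.14] [561.   63.8 128.6] 0.37038194666630275
[[181.  83.]
 [197.  83.]
 [433.  77.]
 [284. 114.]
 [351. 113.]
 [318. 121.]]
```

View pics/w5z.png

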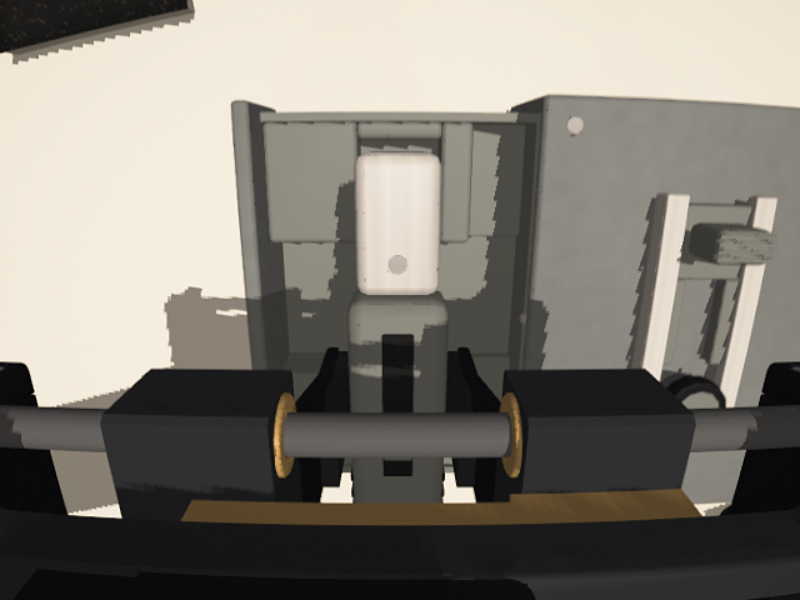

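The knife is held slider up over the open drawer. The channel end spans columns 357–442 and the nose is centred at 398 (800-px scale), so they are nearly aligned.

Run:
```python
from h import *
c=load('w5');T=np.array([561,63.8]);ex=np.array([-.156,.988]);ey=np.array([.988,.156])
def rel(u,v,z):
    P=at_z(c,u/1.25,v/1.25,z)[:2]-T; return round(P@ex,1),round(P@ey,1)
print('nose tip',rel(398.5,155,124),rel(357,200,122),rel(440,200,122))
print('knife body edges',rel(350,320,124),rel(447,320,124))
print('channel',rel(357,138,38),rel(442,138,38))
print('panel outer corner',rel(232,101,57),'case corner',rel(548,96,64))
print('well edge',rel(300,241,38), 'slider', rel(398,335,132),rel(398,475,132))
```

```text
nose tip (np.float64(76.0), np.float64(-0.6)) (np.float64(62.9), np.float64(-13.0)) (np.float64(62.9), np.float64(11.8))
knife body edges (np.float64(25.5), np.float64(-15.9)) (np.float64(25.5), np.float64(14.8))
channel (np.float64(82.1), np.float64(-19.4)) (np.float64(82.1), np.float64(19.1))
panel outer corner (np.float64(97.3), np.float64(-69.4)) case corner (np.float64(98.5), np.float64(58.9))
well edge (np.float64(34.8), np.float64(-47.6)) slider (np.float64(23.6), np.float64(-0.7)) (np.float64(-26.7), np.float64(-0.7))
```

Request:
{"fn": "play_rows", "kwargs": {"targets": [[[-1,0.03,0,0.6,0],[-1,0,0,0.8,0],[-1,0,0,0.8,0],[-1,0,0,0.4,0],[-1,0,0,0.3,0],[-1,0,0,0.3,0],[-1,0,0,0.2,0],[-1,0,0,0.1,0],[-1,0,0,0,0],[-1,0,0,0,0]]]}}

```text
clock: 18.97
tcp_pos: [561.9, 63.4, 42.5]
tcp_rot: [[-0.154, 0.988, 0.001], [0.988, 0.154, 0.0], [0.0, 0.001, -1.0]]
wrist_force: [-0.8, -0.1, -0.9]
gripper_width: 0.364
grip_force: 20.0
```

Request:
{"fn": "play_rows", "kwargs": {"targets": [[[-1,0,0,0.08,0],[-1,0,0,0.05,0],[-1,0,0,0,0],[-0.15,0,0,0,0],[-0.1,0,0,0,0],[0.05,0,0,0,0],[0.05,0,0,0,0],[0.05,0,0,0,0]]]}}

```text
clock: 19.63
tcp_pos: [561.6, 63.3, 38.9]
tcp_rot: [[-0.154, 0.988, 0.0], [0.988, 0.154, 0.0], [0.0, 0.0, -1.0]]
wrist_force: [0.1, -0.6, -0.3]
gripper_width: 0.513
grip_force: 0.0
```

Request:
{"fn": "play_rows", "kwargs": {"targets": [[[0.05,0,0,-0.5,0],[0.05,0,0,-0.8,0],[0.05,0,0,-0.8,0],[0.05,0,0,-0.8,0],[0.05,0,0,-0.6,0],[0.05,0,0,0,0],[0.05,0,0,0,0]]]}}

```text
clock: 20.22
tcp_pos: [562.1, 63.4, 127.6]
tcp_rot: [[-0.154, 0.988, 0.003], [0.988, 0.154, 0.0], [-0.0, 0.003, -1.0]]
wrist_force: [-0.9, -0.6, -0.8]
gripper_width: 0.526
grip_force: 0.0
```

Run:
```python
from h import *
o=ctrl.get_obs();T=o['tcp_pos'];R=o['tcp_rot'];print(T.round(1),o['gripper_width'])
c=snap('wrist','w6');im=c['img'].astype(int)
f=lambda s,y,z:[*(T[:2]+R[:2,0]*s+R[:2,1]*y),z]
print(proj(c,[f(78,0,35),f(33,-13,35),f(33,13,35),f(33,0,37),f(33,-16,39),f(33,16,39),f(82,-19,38),f(82,19,38)]).round())
g=im.mean(2)
for v in (150,170,190,210,230,250):
    print(v,[(int(u)+260,int(g[v,u+260]),int(g[v,u+261])) for u in np.where(np.abs(np.diff(g[v,260:380]))>18)[0]])
print([(int(u)+90,int(g[u+90,319]),int(g[u+91,319])) for u in np.where(np.abs(np.diff(g[90:300,319]))>12)[0]])
```

```text
[562.1  63.4 127.6] 0.5262812993304213
[[319. 118.]
 [297. 195.]
 [341. 195.]
 [319. 196.]
 [292. 196.]
 [346. 196.]
 [285. 110.]
 [353. 110.]]
150 [(282, 113, 81), (283, 81, 63), (285, 73, 113), (286, 113, 140), (290, 140, 120), (291, 120, 72), (294, 73, 102), (295, 102, 145), (296, 145, 172), (336, 192, 173), (337, 173, 146), (338, 146, 113), (339, 113, 79), (349, 67, 93), (372, 126, 108)]
170 [(282, 124, 99), (283, 99, 67), (285, 67, 99), (286, 99, 131), (290, 135, 107), (291, 107, 68), (294, 71, 93), (295, 93, 136), (296, 136, 167), (336, 189, 167), (337, 167, 140), (341, 126, 89), (342, 89, 70), (348, 55, 80), (349, 80, 101)]
190 [(283, 100, 120), (284, 120, 141), (291, 141, 121), (292, 121, 81), (296, 80, 123), (297, 123, 157), (336, 157, 124), (337, 124, 87), (338, 87, 68), (349, 76, 94)]
210 [(285, 134, 102), (286, 102, 69), (291, 67, 89), (342, 95, 115), (343, 115, 137)]
230 [(284, 138, 116), (285, 116, 77), (292, 82, 102), (307, 140, 107), (308, 107, 45), (324, 40, 102), (325, 102, 136), (342, 99, 123)]
250 [(265, 131, 101), (266, 101, 80), (275, 67, 110), (276, 110, 141), (284, 129, 98), (285, 98, 80), (308, 63, 37), (309, 37, 17), (324, 19, 56), (350, 65, 105), (351, 105, 135), (353, 142, 117), (354, 117, 79)]
[(93, 145, 115), (94, 115, 85), (95, 85, 110), (96, 110, 126), (97, 126, 141), (107, 106, 91), (108, 91, 49), (109, 49, 72), (116, 82, 140), (118, 137, 118), (119, 118, 147), (120, 147, 182), (121, 182, 203), (172, 213, 193), (180, 181, 199), (181, 199, 221), (189, 211, 198), (190, 198, 182), (191, 182, 167), (192, 167, 140), (193, 140, 69), (195, 80, 95), (196, 95, 108), (197, 108, 121), (212, 139, 62), (213, 62, 32), (236, 35, 18), (260, 17, 35), (261, 35, 74), (263, 63, 14), (266, 17, 31), (267, 31, 73), (269, 70, 16), (272, 16, 30), (273, 30, 69), (275, 70, 21), (278, 16, 31), (279, 31, 69), (281, 70, 20), (291, 14, 32), (292, 32, 68)]
```

The knife lies in the bed with its slider up. Next I'll push the drawer shut.

Request:
{"fn": "play_rows", "kwargs": {"targets": [[[-1,0,-0.9,0,0],[-1,0,-0.98,0,0],[-1,0,-0.98,0,-0.23],[-1,0,-0.98,0,-0.23],[-1,0,0,0,-0.23],[-1,0,0,0,-0.23],[-1,0,0,0,-0.23],[-1,0,0,0,-0.23],[-1,0,0,0,-0.23],[-1,0,0,0,-0.23]]]}}

```text
clock: 21.1
tcp_pos: [466.3, 45.5, 125.2]
tcp_rot: [[-0.902, 0.432, -0.003], [0.432, 0.902, -0.0], [0.002, -0.001, -1.0]]
wrist_force: [-0.2, -1.4, 0.5]
gripper_width: 0.012
grip_force: 0.0
```

Request:
{"fn": "play_rows", "kwargs": {"targets": [[[-1,0,0,0,-0.23],[-1,0,0,0,-0.23],[-1,0,0,0,-0.23],[-1,0,0,0,-0.23],[-1,0,0,0,-0.24],[-1,0,0,0,0],[-1,0,0,0,0]]]}}

```text
clock: 21.68
tcp_pos: [466.6, 45.4, 125.4]
tcp_rot: [[-0.989, -0.15, -0.002], [-0.15, 0.989, 0.0], [0.002, 0.001, -1.0]]
wrist_force: [0.3, 0.4, -0.1]
gripper_width: 0.005
grip_force: 0.0
```

Request:
{"fn": "play_rows", "kwargs": {"targets": [[[-1,0,0,0.8,0],[-1,0,0,0.9,0],[-1,0,0,0.9,0],[-1,0,0,0.8,0],[-1,-0.3,0,0,0],[-1,-0.3,0,0,0],[-1,-0.4,0,0,0],[-1,-0.5,0,0,0],[-1,-0.5,0,0,0],[-1,-0.5,0,0,0]]]}}

```text
clock: 22.52
tcp_pos: [528.7, 55.2, 41.7]
tcp_rot: [[-0.988, -0.152, -0.003], [-0.152, 0.988, -0.001], [0.003, -0.0, -1.0]]
wrist_force: [-4.7, -0.1, -2.4]
gripper_width: 0.004
grip_force: 2.2
```

Request:
{"fn": "play_rows", "kwargs": {"targets": [[[-1,-0.5,0,0,0],[-1,-0.5,0,0,0],[-1,-0.5,0,0,0],[-1,-0.5,0,0,0],[-1,-0.3,0,0,0],[-1,-0.1,0,0,0],[-1,0,0,0,0]]]}}

```text
clock: 23.1
tcp_pos: [587.8, 64.3, 41.8]
tcp_rot: [[-0.988, -0.152, -0.003], [-0.152, 0.988, -0.001], [0.003, -0.0, -1.0]]
wrist_force: [-3.1, -1.8, -3.7]
gripper_width: 0.005
grip_force: 1.9
```

Request:
{"fn": "play_rows", "kwargs": {"targets": [[[-1,-0.2,0,0,0],[-1,-0.15,0,0,0],[-1,-0.1,0,0,0],[-1,0,0,0,0]]]}}

```text
clock: 23.43
tcp_pos: [599.7, 66.2, 41.8]
tcp_rot: [[-0.988, -0.152, -0.0], [-0.152, 0.988, 0.0], [0.0, 0.0, -1.0]]
wrist_force: [-4.2, -0.3, -1.2]
gripper_width: 0.007
grip_force: 1.9
```

Request:
{"fn": "play_rows", "kwargs": {"targets": [[[-1,-0.1,0,0,0],[-1,-0.05,0,0,0],[-1,0,0,0,0]]]}}

```text
clock: 23.68
tcp_pos: [600.0, 66.2, 41.8]
tcp_rot: [[-0.988, -0.153, -0.007], [-0.153, 0.988, -0.003], [0.008, -0.001, -1.0]]
wrist_force: [-12.2, -2.3, 8.3]
gripper_width: 0.004
grip_force: 6.2
```

Request:
{"fn": "play_rows", "kwargs": {"targets": [[[-1,-0.12,0,0,0],[-1,-0.12,0,0,0],[-1,0,0,0,0],[-1,0,0,0,0]]]}}

```text
clock: 24.02
tcp_pos: [600.0, 66.2, 41.6]
tcp_rot: [[-0.988, -0.153, -0.02], [-0.153, 0.988, -0.007], [0.02, -0.004, -1.0]]
wrist_force: [-25.9, -3.9, 20.3]
gripper_width: 0.01
grip_force: 13.4
```

Request:
{"fn": "play_rows", "kwargs": {"targets": [[[-1,0.4,0,0,0],[-1,0.6,0,0,0],[-1,0.9,0,0,0],[-1,0.9,0,0,0],[-1,0,0,0,0],[-1,0,0,0,0]]]}}

```text
clock: 24.52
tcp_pos: [541.5, 57.0, 42.7]
tcp_rot: [[-0.988, -0.153, 0.004], [-0.153, 0.988, 0.001], [-0.005, -0.0, -1.0]]
wrist_force: [0.8, -0.1, 0.3]
gripper_width: 0.003
grip_force: 0.0
```

Run:
```python
from h import *
o=ctrl.get_obs();print(o['tcp_pos'].round(1),o['wrist_force'].round(1))
a=snap('side','d4');d=load('d0');d1=load('d1');d3=load('d2')
p=[702.3,85.3,.159]
q=proj(a,w(p,[[-89,60,57],[-89,90,30],[-150,70,5]])).round().astype(int);print(q)
def prof(c,y,z):  # along case x at given y,z plane of table-level? sample line ahead of front
    P=proj(c,w(p,[[x,y,z] for x in range(-230,-60,10)])).round().astype(int); return [int(c['img'][v,u].mean()) for u,v in P]
for c in (d,d3,a): print(prof(c,85,57));
```

```text
[541.5  57.   42.7] [ 0.8 -0.1  0.3]
[[230 296]
 [223 308]
 [245 321]]
[194, 194, 192, 192, 193, 193, 193, 193, 193, 146, 100, 63, 62, 62, 107, 63, 103]
[58, 59, 96, 104, 106, 104, 101, 104, 81, 58, 104, 101, 61, 57, 60, 59, 99]
[97, 96, 96, 95, 94, 98, 186, 186, 186, 140, 96, 57, 58, 56, 102, 59, 98]
```

The drawer is shut and latched. Its front profile matches the first picture. Now I'll slide the tab back by pushing its far side with closed fingers.

Request:
{"fn": "play_rows", "kwargs": {"targets": [[[-1,0,0,-0.9,0],[-1,0,0,-0.9,0],[-1,0,0,-0.9,0],[-1,-0.3,0.5,-0.8,0],[-1,-0.9,0.5,0,0],[-1,-0.9,0.5,0,0],[-1,-0.9,0.5,0,0],[-1,-0.9,0.5,0,0],[-1,-0.9,0.5,0,0],[-1,-0.9,0.22,0,0]]]}}

```text
clock: 25.4
tcp_pos: [671.0, 161.6, 129.9]
tcp_rot: [[-0.988, -0.155, 0.003], [-0.155, 0.988, 0.003], [-0.004, 0.003, -1.0]]
wrist_force: [-0.7, 1.0, -0.2]
gripper_width: 0.007
grip_force: 0.0
```

Request:
{"fn": "play_rows", "kwargs": {"targets": [[[-1,-0.43,0,0,0],[-1,0,0,0,0],[-1,0,0,0,0],[-1,0,0,0,0]]]}}

```text
clock: 25.73
tcp_pos: [679.0, 159.7, 128.9]
tcp_rot: [[-0.988, -0.153, 0.0], [-0.153, 0.988, 0.0], [-0.0, 0.0, -1.0]]
wrist_force: [0.1, -0.9, 0.0]
gripper_width: 0.005
grip_force: 0.0
```

Request:
{"fn": "play_rows", "kwargs": {"targets": [[[-1,0,0,0.5,0],[-1,0,0,0.5,0],[-1,0,0,0.26,0],[-1,0,0,0,0],[-1,0,-0.3,0,0],[-1,0,-0.3,0,0],[-1,0,-0.3,0,0],[-1,0,-0.3,0,0],[-1,0,0,0,0]]]}}

```text
clock: 26.48
tcp_pos: [684.3, 127.4, 97.5]
tcp_rot: [[-0.989, -0.15, 0.001], [-0.15, 0.989, -0.001], [-0.0, -0.001, -1.0]]
wrist_force: [0.8, -0.6, -1.1]
gripper_width: 0.008
grip_force: 0.0
```

Request:
{"fn": "play_rows", "kwargs": {"targets": [[[-1,0,-0.2,0,0],[-1,0,-0.1,0,0],[-1,0,0,0,0]]]}}

```text
clock: 26.73
tcp_pos: [685.1, 122.2, 97.6]
tcp_rot: [[-0.988, -0.153, 0.001], [-0.153, 0.988, -0.0], [-0.001, -0.0, -1.0]]
wrist_force: [0.2, 0.1, 0.1]
gripper_width: 0.002
grip_force: 0.0
```

Request:
{"fn": "play_rows", "kwargs": {"targets": [[[-1,0,-0.15,0,0],[-1,0,-0.15,0,0],[-1,0,0,0,0]]]}}

```text
clock: 26.98
tcp_pos: [686.0, 116.3, 97.7]
tcp_rot: [[-0.988, -0.153, 0.001], [-0.153, 0.988, 0.002], [-0.001, 0.002, -1.0]]
wrist_force: [-0.3, 2.8, 1.4]
gripper_width: 0.005
grip_force: 1.4
```

Request:
{"fn": "play_rows", "kwargs": {"targets": [[[-1,0,-0.1,0,0],[-1,0,-0.1,0,0],[-1,0,0,0,0]]]}}

```text
clock: 27.23
tcp_pos: [686.0, 116.0, 97.9]
tcp_rot: [[-0.988, -0.156, 0.0], [-0.156, 0.988, 0.008], [-0.001, 0.007, -1.0]]
wrist_force: [-1.6, 10.5, 1.5]
gripper_width: 0.004
grip_force: 4.6
```

Request:
{"fn": "play_rows", "kwargs": {"targets": [[[-1,0,0.3,0,0],[-1,0,0.2,0,0],[-1,0,0,-0.9,0],[-1,0,0,-0.9,0],[-1,0.9,0,-0.9,0],[-1,0.9,-0.9,-0.9,0],[-1,0.9,-0.9,-0.9,0],[-1,0.9,-0.9,0,0],[-1,0.9,-0.9,0,0],[-1,0.9,-0.9,0,0]]]}}

```text
clock: 28.07
tcp_pos: [567.6, -11.4, 210.2]
tcp_rot: [[-0.988, -0.152, 0.001], [-0.152, 0.988, -0.002], [-0.0, -0.002, -1.0]]
wrist_force: [-0.8, -0.4, -0.6]
gripper_width: 0.004
grip_force: 0.0
```

Request:
{"fn": "play_rows", "kwargs": {"targets": [[[-1,0,-0.9,0,0],[-1,0,-0.9,0,0],[-1,0,-0.9,0,0],[-1,0,-0.9,0,0],[-1,0,-0.9,0,0],[-1,0,0,0,0],[-1,0,0,0,0]]]}}

```text
clock: 28.65
tcp_pos: [585.4, -122.7, 209.4]
tcp_rot: [[-0.989, -0.149, -0.001], [-0.149, 0.989, -0.001], [0.001, -0.001, -1.0]]
wrist_force: [0.1, 0.3, -0.4]
gripper_width: 0.008
grip_force: 0.0
```

Run:
```python
from h import *
o=ctrl.get_obs();print(o['tcp_pos'].round(1))
for n,r,r0 in (('side','d5','d0'),('scene','s5','s0')):
    a=snap(n,r)['img'];b=load(r0)['img']
    p=[702.3,85.3,.159];c=load(r0)
    q=proj(c,w(p,[[-10,16,93.5],[-10,44,93.5]]));print(n,q.round())
    u,v=q.mean(0).round().astype(int)
    A=a[v-18:v+18,u-22:u+22].astype(float).mean(2);B=b[v-18:v+18,u-22:u+22].astype(float).mean(2)
    T=B[6:-6,6:-6];m=cv2.matchTemplate(A.astype(np.float32),T.astype(np.float32),cv2.TM_CCOEFF_NORMED);print(cv2.minMaxLoc(m),'tab crop diff',np.abs(A-B).mean().round(1))
    d=np.abs(a.astype(int)-b).max(2); print('changed px',(d>40).sum())
    if n=='side':
        g=a.mean(2); pr=lambda im:[int(im[y,x].mean()) for x,y in proj(c,w(p,[[x,85,57] for x in range(-230,-60,10)])).round().astype(int)]
        print(pr(a),pr(b))
        D=load('d1')['img'];print('diff vs unlocked',np.abs(A-D[v-18:v+18,u-22:u+22].mean(2)).mean().round(1))
```

```text
[ 585.4 -122.7  209.4]
side [[221. 263.]
 [213. 269.]]
(-0.3061548173427582, 0.9996016621589661, (4, 12), (6, 6)) tab crop diff 1.8
changed px 47495
[191, 190, 190, 189, 189, 189, 190, 189, 190, 143, 98, 61, 61, 61, 105, 62, 100] [194, 194, 192, 192, 193, 193, 193, 193, 193, 146, 100, 63, 62, 62, 107, 63, 103]
diff vs unlocked 12.9
scene [[388. 275.]
 [398. 276.]]
(-0.31702595949172974, 0.9976658821105957, (0, 11), (6, 6)) tab crop diff 2.2
changed px 17051
```

The tab and drawer match the starting (locked, shut) picture at 0.9996 correlation, so I'll hand in.

```bash
python3 -c "
from bench import ctrl
print(ctrl.finish_job())"
```

```text
the job is handed in; nothing more can be done
None
```

The job is handed in: the knife was laid slider up in the bed, the drawer is latched shut and the tab is slid back to its stop under the button (about 29 s of the 72 s used), though the verdict was not returned.

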